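# Prime the rinse line with the hand pump

## Robot

A 6-joint arm with a two-finger parallel gripper is mounted at the origin on the work surface. World frame = base frame: x ahead of the robot, y to its left, z up, the work surface at z = 0. Lengths are in m, angles in rad, forces in N, time in s.
With the tool pointing down it reaches from about 0.375 to 0.9 m from the base axis. Payload 3.1 kg.
Tool frame: the origin (TCP) lies at the very end of the fingers, on their centre line; the grasp point (between the pads) lies 19 mm behind it (tcp_to_grasp is the distance from the TCP to the grasp point, in m); z points along the fingers, y is the direction in which the jaws open and shut (so a half turn about z gives the same grasp; the last joint's range is limited). The gripper opens to 85 mm and grips with 20 to 120 N. Pads are 22 mm wide; open, the fingers measure 114 mm over their backs; the gripper's body (76 mm by 85 mm) begins 54 mm behind the grasp point. The pads swing forward as they close: fully open they stand 13 mm farther back than shut.
Start: joints at [0.957, 0.527, 1.433, -0, 1.181, -0.178], TCP at [0.264, 0.567, 0.231] pointing down, gripper open.
Joint ranges: [-3.08, 3.08], [-0.75, 2.2], [0.22, 2.44], [-1.43, 4.57], [0, 2.65], [-2.85, 2.85]. Speed limits (rad/s): [2.79, 2.79, 3.14, 3.14, 3.14, 3.14].

## Interface

Orientations are given as a unit quaternion [x, y, z, w].
In Python, from station import sense, snapshot, camera_info, sign_off, tcp_to_grasp gives the robot as it stands.
- The arm moves only by the shell command python3 -m inch 'ROWS' [FORCE]. ROWS is JSON, a list of rows, each a list of 3 entries, a list of its own where there are three numbers: the closure, from -1 (fully open) to 1 (shut), so that 0 is half open, then the shift along the tool's x, y, z normalised to -1 to 1, where 1 is 10 cm, then the turn, a rotation vector about the tool's x, y, z normalised to -1 to 1, where 1 is 360 degrees. In form: [[jaw, [dx, dy, dz], [ax, ay, az]], ...]. A call has 1 to 20 rows; each row is the pose to reach, as a shift and turn from the pose commanded when the call began, along the tool's axes at that moment, turning the shorter way round; what a row does not reach only later rows make up. A row lasts 1/10 s, in which the tool goes at most 50 mm and 8.59 degrees, less where a joint would pass 70% of its speed; a pose out of reach is approached as far as the arm can. A call with a number of a shift or a turn outside -1 to 1 is refused whole. A call with a gripper value outside its range is refused whole. The fingers move at their own pace and stop on an object; FORCE is the grip in N (left out, the last holds). Time passes only in rows, so rows that repeat a pose let the fingers close. It gives the time, the measured TCP pose, the force and the opening at its end, in the units of the state.
- sense(): the state, without advancing time (a new reading comes with each control period).
- snapshot(name): name is "scene" or "top" or "wrist"; returns (picture, depth): 400x640x3 uint8, blue, green, red; 400x640 float32, m along the optical axis (not along the pixel's ray), 0 where there is no reading.
- camera_info(name): a dict with "K" (3x3 intrinsics, pixels), "origin" and "orientation" of the camera in the world. Camera axes: x right, y down, z forward; pixel columns grow to the right and rows downward; lengths in m; the calibration is good to about 2 mm. A picture is of the moment at which its call begins: read the wrist's pose just before it. camera_info takes no time and is no camera call; for the wrist camera it gives the pose at the moment of the call.
- sign_off(): hands the job in, once; it reports no verdict.
The state is a dict: "t": time; "q": joint angles; "qd": joint speeds; "tau": joint torques, N m; "tcp_pos": TCP position; "tool_rot": TCP orientation; "force": force on the tool from outside, world axes, zero at the start; "ft_torque": the same for the moment, N m; "finger_gap": opening from 0.0 (shut) to 1.0 (fully open).
Only numpy, scipy, OpenCV 4.12 (cv2) and the standard library are available. Lean on these libraries where they do the work, as an engineer would, in place of code of your own. Each camera call takes 0.05 s, during which the arm holds its last target.

## Task

Prime the rinse line with the white hand pump on the bench: press its black-headed spring plunger all the way down with the fingertips and let it spring fully back up, again and again, until the slim indicator pin on the same pump has come fully out; then move clear so that the plunger is up. Push only the plunger: do not touch or pull the pin, and leave the loose things around the pump standing where they are.

Things in the scene. Friction and masses are not known exactly. Their poses are not given: they have to be found in the camera images.
- pump: hand pump bolted to the bench, never tips: dark base plate 110 (x) x 170 (y) x 10 mm, white block 80 x 145 mm with its top 76 mm above the bench. Origin at the centre of the underside; z up. In its frame the plunger's axis is at x = 0, y = +40 mm and the pin's axis at x = 0, y = -45 mm; both are vertical. A steel collar 38 mm across stands round the plunger rod up to 88 mm; one 22 mm across round the pin up to 84 mm.
- plunger_top (a point): centre of the flat top of the plunger's round black head (44 mm across, flat part 36 mm, 12 mm thick, on a 14 mm steel rod); moves with the plunger. 135 mm above the bench when up, 110 mm when fully down.
- plunger_press (a joint): plunger travel in m: 0 fully up, 0.025 fully down (hard stop). A spring returns it by itself within about 0.4 s; it takes about 6 N to start and 13 to 16 N near the bottom when pressed at 40 mm/s, more when pressed faster.
- pin: indicator pin, steel, 10 mm across, upright beside the plunger; body origin at the centre of its top end. Not to be touched.
- pin_tip (a point): centre of the pin's top end: 86 mm above the bench when the pin is fully in, 126 mm when fully out.
- pin_out (a joint): how far the pin has come out, in m: 0 fully in, 0.040 fully out. It rests only in clicks of 8 mm (give or take 1 mm) and starts at 0, 8 or 16 mm. Each full stroke of the plunger (22 to 25 mm deep) raises it by one click; one under 17 mm by none. While the plunger is down the pin stands up to 5 mm higher, and it settles as the plunger rises. Once fully out, more strokes only lift it a little and let it settle at 40 mm again.
- rack: fixed white sample rack block 90 x 170 x 40 mm with eight holes 27 mm across; on the other side of the bench from the pump (either may be left or right). Origin at the centre of the underside.
- vial_a: glass vial 24 mm across, 72 mm tall, standing in the sample rack (bystander); origin at its foot
- vial_b: second vial, as vial_a (bystander)
- reagent: amber bottle 52 mm across, 110 mm tall, standing loose behind the pump (bystander); origin at its foot
- beaker: open beaker 54 mm across, 70 mm tall, standing loose in front of the pump (bystander); origin at its foot
- dish: flat clear dish 70 mm across, 18 mm tall (bystander); origin at its foot
- spatula: steel spoon 170 mm long lying on the bench (bystander)
- stopper: rubber stopper 28 mm across, 22 mm tall (bystander); origin at its foot
Not all that is in view belongs to the job. Leave any blue or pink look-alike of the pump alone.

How it is judged:
By the outcome, as a careful person would: the job done as asked, in the order asked, and still so for the second after the job is handed in, with the robot touching nothing.
It also fails if it takes over 51 s, if anything falls off the work surface, if the arm or the gripper's body presses on something with over 40 N, if the wrist force passes 120 N, or if a joint passes its speed limit or range.

## Working session

There is one attempt and no reset: what is moved stays moved. The work goes in short steps, Python scripts to look and compute and a shell command to move; the robot and the scene stay as the last step left them, time stands still between calls to the robot, and variables do not carry over. Pictures are saved under pics/ and viewed, and the job is handed in when it is done.

```bash
mkdir -p pics
python3 - <<'E'
from station import *
import cv2
for n in("scene","top"):
    p,d=snapshot(n); cv2.imwrite(f"pics/{n}0.png",p)
    import numpy as np; np.savez(f"{n}0.npz",p=p,d=d)
    print(n,camera_info(n))
s=sense();print({k:s[k] for k in('t','tcp_pos','tool_rot','force','finger_gap')}, tcp_to_grasp)
E
```

```text
scene {'K': array([[430.65331471,   0.        , 320.0867827 ],
       [  0.        , 430.65331471, 199.93775195],
       [  0.        ,   0.        ,   1.        ]]), 'origin': array([0.80367735, 0.37710354, 0.97751695]), 'orientation': array([ 0.30062702,  0.91379367, -0.25851564, -0.08817137])}
top {'K': array([[513.85113132,   0.        , 315.90807036],
       [  0.        , 513.85113132, 198.36362556],
       [  0.        ,   0.        ,   1.        ]]), 'origin': array([ 0.23373601, -0.06092529,  1.55406397]), 'orientation': array([-0.69376732,  0.71483632, -0.05607058,  0.06746877])}
{'t': 0.1, 'tcp_pos': array([0.26343492, 0.56606633, 0.23044656]), 'tool_rot': array([ 2.16189647e-01,  9.76350915e-01, -8.92140097e-04, -3.62913676e-04]), 'force': array([ 0.1608878 , -0.42838804, -0.57731559]), 'finger_gap': 0.9982004349975586} 0.0187
```

View pics/scene0.png

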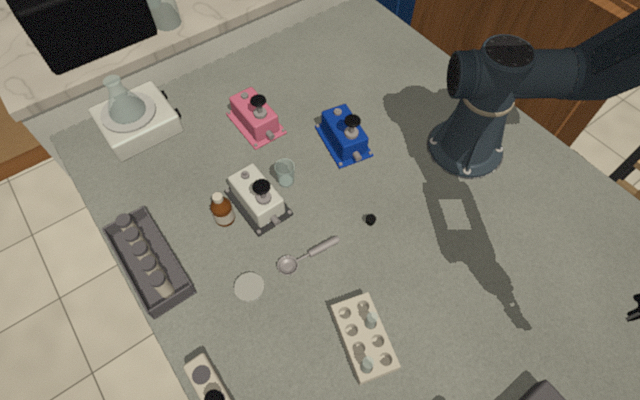

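View pics/top0.png

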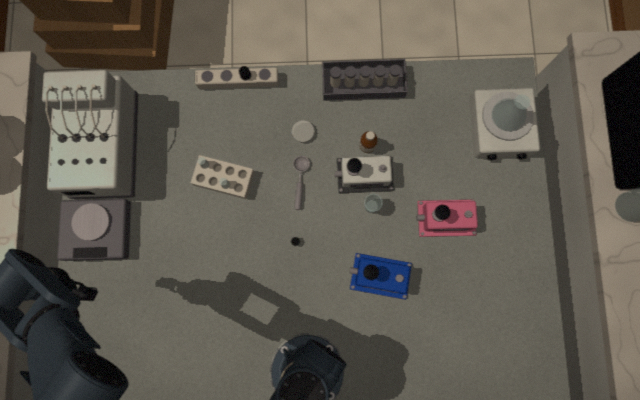

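The white pump's black head is at top-view (354,166) and scene-view (262,186). Its pin is at about (383,169) in the top view. The beaker is at (373,204), the amber bottle at (369,140), and the blue and pink pumps are look-alikes.

```bash
cat > h.py <<'E'
import numpy as np, cv2
from scipy.spatial.transform import Rotation as R
from station import *
def cloud(n,d,ci=None):
    ci=ci or camera_info(n); K=ci['K']; v,u=np.mgrid[:d.shape[0],:d.shape[1]]
    P=np.stack([(u-K[0,2])/K[0,0]*d,(v-K[1,2])/K[1,1]*d,d],-1)
    return P@R.from_quat(ci['orientation']).as_matrix().T+ci['origin']
def proj(n,P,ci=None):
    ci=ci or camera_info(n); p=R.from_quat(ci['orientation']).inv().apply(np.atleast_2d(P)-ci['origin'])
    q=p@ci['K'].T; return q[:,:2]/q[:,2:]
E
python3 - <<'E'
from h import *
for n,(u0,u1,v0,v1) in(("top",(325,405,125,220)),("scene",(200,305,145,245))):
    z=np.load(n+"0.npz"); W=cloud(n,z['d'])[v0:v1,u0:u1].reshape(-1,3); c=z['p'][v0:v1,u0:u1].reshape(-1,3).astype(int)
    ok=z['d'][v0:v1,u0:u1].ravel()>0
    br=c.max(1)
    m=ok&(W[:,2]>.125)&(W[:,2]<.145)&(br<60); print(n,'head',m.sum(),np.median(W[m],0),(W[m].min(0)+W[m].max(0))/2)
    m=ok&(W[:,2]>.068)&(W[:,2]<.080)&(br>120)
    r=cv2.minAreaRect((W[m][:,:2]*1000).astype(np.float32)); print('block',m.sum(),r)
    m=ok&(W[:,2]>.079)&(W[:,2]<.12)
    for w in W[m]: pass
    cv2.imwrite(f"pics/{n}c.png",cv2.resize(z['p'][v0:v1,u0:u1],None,fx=6,fy=6,interpolation=cv2.INTER_CUBIC)[:600])
E
```

```text
top head 160 [ 0.57765625 -0.15253229  0.13387163] [ 0.57762235 -0.15368749  0.13366079]
block 736 ((538.495361328125, -191.82949829101562), (157.11627197265625, 142.6276092529297), 1.269779920578003)
scene head 196 [ 0.58056908 -0.14957763  0.13668409] [ 0.57908171 -0.15084983  0.13460733]
block 1155 ((566.3857421875, -199.4912872314453), (196.20654296875, 158.74200439453125), 42.787235260009766)
```

Run:
```python
import cv2,numpy as np
a=cv2.imread("pics/topc.png");b=cv2.imread("pics/scenec.png")
print(a.shape,b.shape)
h=400
o=np.hstack([cv2.resize(x,(int(x.shape[1]*h/x.shape[0]),h)) for x in(a,b)]);print(o.shape);cv2.imwrite("pics/both.png",o)
```

```text
(570, 480, 3) (600, 630, 3)
(400, 756, 3)
```

View pics/both.png

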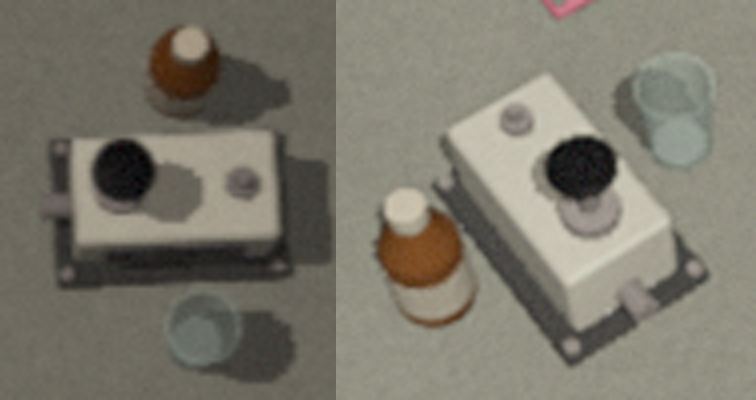

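```bash
python3 - <<'E'
from h import *
for n,u in(("top",(382.7,168.5)),("scene",(245,174.5))):
    ci=camera_info(n);d=R.from_quat(ci['orientation']).apply(np.linalg.inv(ci['K'])@[*u,1]);o=ci['origin']
    for z in(.086,.094,.102): print(n,z,(o+d*(z-o[2])/d[2])[:2])
E
python3 -m inch '[[1,[0,0,0],[0,0,0.18]],[1,[0,0,0],[0,0,0.18]],[1,[0,0,0],[0,0,0.18]],[1,[0,0,0],[0,0,0.18]],[1,[0,0,0],[0,0,0.18]],[1,[0,0,0],[0,0,0.18]],[1,[0,0,0],[0,0,0.18]],[1,[0,0,0],[0,0,0.18]],[1,[0,0,0],[0,0,0.18]]]' 40
```

```text
top 0.086 [ 0.57603901 -0.23864128]
top 0.094 [ 0.57417368 -0.23767285]
top 0.102 [ 0.57230835 -0.23670441]
scene 0.086 [ 0.57969151 -0.2351864 ]
scene 0.094 [ 0.58170144 -0.22969204]
scene 0.102 [ 0.58371137 -0.22419767]
t: 1.0
tcp_pos: [0.2635, 0.5662, 0.2308]
tool_rot: [0.706, 0.709, -0.001, 0.0]
force: [-0.1, -0.0, 0.3]
finger_gap: 0.002
```

```bash
python3 -m inch '[[1,[-0.5,0.3,0],[0,0,0]],[1,[-1,0.6,0],[0,0,0]]]' | sed -n 1,2p
python3 -m inch '[[1,[-0.5,0.3,0],[0,0,0]],[1,[-1,0.6,0],[0,0,0]]]' | sed -n 1,2p
python3 -m inch '[[1,[-0.5,0.3,0],[0,0,0]],[1,[-1,0.6,0],[0,0,0]]]' | sed -n 1,2p
python3 -m inch '[[1,[-0.5,0.3,0],[0,0,0]],[1,[-1,0.6,0],[0,0,0]]]' | sed -n 1,2p
python3 -m inch '[[1,[-0.5,0.3,0],[0,0,0]],[1,[-1,0.6,0],[0,0,0]],[1,[-1,0.6,0],[0,0,0]]]'
```

```text
t: 1.2
tcp_pos: [0.3153, 0.4808, 0.2309]
t: 1.4
tcp_pos: [0.3678, 0.3939, 0.2311]
t: 1.6
tcp_pos: [0.4198, 0.3082, 0.2313]
t: 1.8
tcp_pos: [0.4716, 0.2226, 0.2313]
t: 2.1
tcp_pos: [0.5342, 0.1206, 0.2313]
tool_rot: [0.707, 0.708, 0.0, 0.001]
force: [0.2, 0.2, -0.1]
finger_gap: -0.002
```

```bash
python3 -m inch '[[1,[-0.5,0.1,0],[0,0,0]],[1,[-1,0.2,0],[0,0,0]]]' | sed -n 1,2p
python3 -m inch '[[1,[-0.5,0.1,0],[0,0,0]],[1,[-1,0.2,0],[0,0,0]],[1,[-1,0.2,0],[0,0,0]],[1,[-1,0.2,0],[0,0,0]]]'
python3 - <<'E'
from h import *
s=sense();ci=camera_info("wrist");p,d=snapshot("wrist");cv2.imwrite("pics/w0.png",p)
print(s['tcp_pos'],s['tool_rot'],ci['origin'])
m=R.from_quat(s['tool_rot']).as_matrix();print("need tool shift",m.T@(np.array([.578,-.152,.145])-s['tcp_pos']))
print(proj("wrist",[[.578,-.152,.135],[.577,-.237,.086]],ci))
E
```

```text
t: 2.3
tcp_pos: [0.5513, 0.0262, 0.2311]
t: 2.7
tcp_pos: [0.5715, -0.074, 0.2309]
tool_rot: [0.706, 0.708, -0.0, -0.001]
force: [-0.6, 0.4, 0.0]
finger_gap: -0.0
[ 0.57151668 -0.07404716  0.23085527] [ 7.06225047e-01  7.07987063e-01 -4.77740830e-05 -7.06096011e-04] [ 0.57181642 -0.00539634  0.37301727]
need tool shift [-0.07804877  0.00638044  0.08577579]
[[329.25111821 298.72570364]
 [326.57423465 347.06790034]]
```

View pics/w0.png

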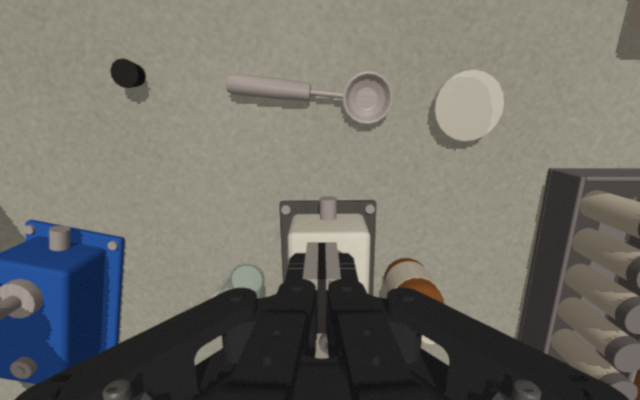

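The wrist view shows the fingers in line with the white pump. Its lug is at column 328 and the fingers are at about 322, with the bottle and beaker on either side of the lane. Next I go above the head.

```bash
python3 -m inch '[[1,[-0.4,0.03,0.2],[0,0,0]],[1,[-0.78,0.06,0.45],[0,0,0]],[1,[-0.78,0.06,0.8],[0,0,0]],[1,[-0.78,0.06,0.8],[0,0,0]],[1,[-0.78,0.06,0.8],[0,0,0]]]'
python3 - <<'E'
from h import *
s=sense();print(s['tcp_pos'],s['force'])
for n,(u0,u1,v0,v1) in(("top",(325,405,125,220)),("scene",(200,305,145,245))):
    p,d=snapshot(n); cv2.imwrite(f"pics/{n}1.png",cv2.resize(p[v0:v1,u0:u1],(400,400),interpolation=cv2.INTER_CUBIC))
cv2.imwrite("pics/b1.png",np.hstack([cv2.imread("pics/top1.png"),cv2.imread("pics/scene1.png")]))
E
```

```text
t: 3.25
tcp_pos: [0.5775, -0.149, 0.1511]
tool_rot: [0.705, 0.709, -0.0, -0.001]
force: [1.1, -0.2, -0.0]
finger_gap: 0.001
[ 0.57745176 -0.14895391  0.15110786] [ 1.08027588 -0.21430189 -0.01903475]
```

View pics/b1.png

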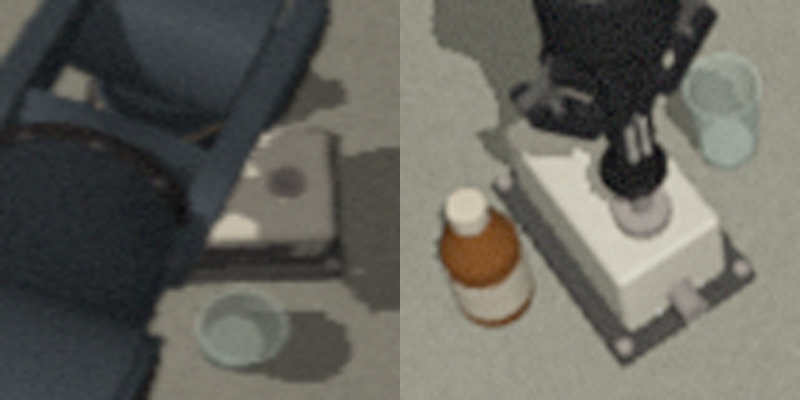

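```bash
python3 -m inch '[[1,[-0.02,0,0.1],[0,0,0]],[1,[-0.02,0,0.15],[0,0,0]],[1,[-0.02,0,0.2],[0,0,0]],[1,[-0.02,0,0.24],[0,0,0]],[1,[-0.02,0,0.28],[0,0,0]],[1,[-0.02,0,0.32],[0,0,0]],[1,[-0.02,0,0.36],[0,0,0]],[1,[-0.02,0,0.39],[0,0,0]],[1,[-0.02,0,0.41],[0,0,0]],[1,[-0.02,0,0.41],[0,0,0]],[1,[-0.02,0,0.41],[0,0,0]]]'
```

```text
t: 4.45
tcp_pos: [0.5784, -0.1529, 0.1123]
tool_rot: [0.706, 0.709, 0.0, 0.0]
force: [-2.2, 1.0, 12.3]
finger_gap: 0.002
```

```bash
python3 -m inch '[[1,[0,0,0.02],[0,0,0]],[1,[0,0,0.03],[0,0,0]],[1,[0,0,0.03],[0,0,0]]]'
python3 -m inch '[[1,[0,0,0.015],[0,0,0]],[1,[0,0,0.015],[0,0,0]],[1,[0,0,0.015],[0,0,0]]]'
```

```text
t: 4.75
tcp_pos: [0.5785, -0.1529, 0.1101]
tool_rot: [0.706, 0.709, 0.0, 0.001]
force: [-3.5, 2.0, 15.5]
finger_gap: -0.003
t: 5.05
tcp_pos: [0.5785, -0.1529, 0.11]
tool_rot: [0.706, 0.709, 0.0, 0.001]
force: [-6.4, 3.6, 22.5]
finger_gap: 0.001
```

Hard stop felt at z = 0.110. I'll release and check the pin.

```bash
python3 -m inch '[[1,[0,0,-0.2],[0,0,0]],[1,[0,0,-0.4],[0,0,0]],[1,[0,0,-0.4],[0,0,0]],[1,[0,0,-0.4],[0,0,0]],[1,[0,0,-0.4],[0,0,0]],[1,[0,0,-0.4],[0,0,0]]]'
python3 - <<'E'
from h import *
for n,(u0,u1,v0,v1) in(("top",(325,405,125,220)),("scene",(200,305,145,245))):
    p,d=snapshot(n); cv2.imwrite(f"pics/{n}2.png",cv2.resize(p[v0:v1,u0:u1],(400,400),interpolation=cv2.INTER_CUBIC))
    if n=="top":
        W=cloud(n,d)[164:173,377:388]; print(np.round(W[...,2]*1000).astype(int))
        z=np.load("top0.npz")['d']; print(np.round(cloud(n,z)[164:173,377:388,2]*1000).astype(int))
cv2.imwrite("pics/b2.png",np.hstack([cv2.imread("pics/top2.png"),cv2.imread("pics/scene2.png")]))
E
```

```text
t: 5.65
tcp_pos: [0.5773, -0.1529, 0.1445]
tool_rot: [0.706, 0.708, -0.0, -0.001]
force: [-0.4, 0.3, 0.4]
finger_gap: 0.005
[[ 70  74  73  77  72  73  77  72  73  73  73]
 [ 76  78  75  83  85  98  99  73  77  70  82]
 [ 80  70  86  83  97  98 102  92  76  77  76]
 [ 77  73  84  83 102 102 104  84  83  73  73]
 [ 74  85  89  82  92 101  99  86  87  77  81]
 [ 79  75  81  83  73  83  81  88  87  75  80]
 [ 73  73  84  83  83  82  80  85  75  75  74]
 [ 79  71  74  80  86  83  81  77  72  74  69]
 [ 74  79  75  79  74  69  75  78  70  81  76]]
[[71 74 78 76 71 72 70 72 78 70 74]
 [73 81 74 86 88 83 81 85 75 77 78]
 [76 75 79 87 86 97 93 87 76 73 76]
 [71 80 81 84 93 92 95 86 87 72 72]
 [77 77 87 87 96 89 92 81 78 75 77]
 [73 81 82 81 85 84 85 74 78 84 76]
 [79 76 83 87 83 86 84 85 74 73 72]
 [82 81 69 81 82 81 72 73 75 78 72]
 [73 78 82 79 73 71 74 76 75 77 75]]
```

View pics/b2.png

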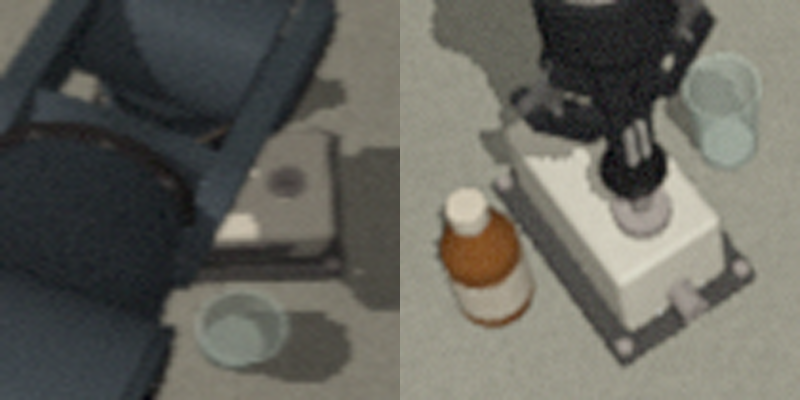

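The depth over the pin went from about 93 mm to about 101 mm, so one stroke gave one click (8 to 16 mm). I'll do two more strokes and check again.

```bash
cat > pin.py <<'E'
from h import *
p,d=snapshot("top");W=cloud("top",d)[163:173,377:388,2]*1000
m=np.sort(W[W>0])[::-1];print("top zs",np.round(m[:14]),sense()['tcp_pos'])
E
for i in 1 2; do
python3 -m inch '[[1,[0,0,0.05],[0,0,0]],[1,[0,0,0.09],[0,0,0]],[1,[0,0,0.13],[0,0,0]],[1,[0,0,0.17],[0,0,0]],[1,[0,0,0.21],[0,0,0]],[1,[0,0,0.25],[0,0,0]],[1,[0,0,0.29],[0,0,0]],[1,[0,0,0.33],[0,0,0]],[1,[0,0,0.37],[0,0,0]],[1,[0,0,0.39],[0,0,0]],[1,[0,0,0.39],[0,0,0]],[1,[0,0,0.39],[0,0,0]]]' | sed -n '1,2p;4p'
python3 -m inch '[[1,[0,0,-0.2],[0,0,0]],[1,[0,0,-0.39],[0,0,0]],[1,[0,0,-0.39],[0,0,0]],[1,[0,0,-0.39],[0,0,0]],[1,[0,0,-0.39],[0,0,0]],[1,[0,0,-0.39],[0,0,0]],[1,[0,0,-0.39],[0,0,0]]]' | sed -n '1,2p;4p'
python3 pin.py
done
```

```text
t: 6.95
tcp_pos: [0.578, -0.1531, 0.11]
force: [-4.9, 0.8, 20.2]
t: 7.65
tcp_pos: [0.5776, -0.153, 0.1448]
force: [-0.2, -0.7, 0.2]
top zs [1554. 1554.  113.  111.  111.  110.  109.  107.  105.  104.  103.  102.
   98.   97.] [ 0.57776476 -0.1530924   0.14499086]
t: 8.9
tcp_pos: [0.5781, -0.1532, 0.11]
force: [-5.8, 1.7, 20.5]
t: 9.6
tcp_pos: [0.5776, -0.153, 0.1448]
force: [0.4, 0.9, -0.0]
top zs [1554.  123.  119.  118.  116.  116.  116.  115.  115.  114.  111.  109.
  107.  102.] [ 0.577741   -0.15310112  0.1449771 ]
```

```bash
python3 -m inch '[[1,[0,0,0.05],[0,0,0]],[1,[0,0,0.09],[0,0,0]],[1,[0,0,0.13],[0,0,0]],[1,[0,0,0.17],[0,0,0]],[1,[0,0,0.21],[0,0,0]],[1,[0,0,0.25],[0,0,0]],[1,[0,0,0.29],[0,0,0]],[1,[0,0,0.33],[0,0,0]],[1,[0,0,0.37],[0,0,0]],[1,[0,0,0.39],[0,0,0]],[1,[0,0,0.39],[0,0,0]],[1,[0,0,0.39],[0,0,0]]]' | sed -n '1,2p;4p'
python3 -m inch '[[1,[0,0,-0.2],[0,0,0]],[1,[0,0,-0.39],[0,0,0]],[1,[0,0,-0.39],[0,0,0]],[1,[0,0,-0.39],[0,0,0]],[1,[0,0,-0.39],[0,0,0]],[1,[0,0,-0.39],[0,0,0]],[1,[0,0,-0.39],[0,0,0]]]' | sed -n '1,2p;4p'
python3 pin.py; python3 pin.py;python3 pin.py
```

```text
t: 10.85
tcp_pos: [0.578, -0.1532, 0.11]
force: [-5.9, 1.9, 21.1]
t: 11.55
tcp_pos: [0.5776, -0.153, 0.1448]
force: [-0.6, 0.2, -0.4]
top zs [1554.  129.  129.  126.  124.  124.  123.  123.  123.  122.  121.  121.
  111.  106.] [ 0.57773791 -0.15308609  0.14499576]
top zs [131. 128. 128. 126. 125. 125. 124. 123. 123. 121. 117. 111. 106. 104.] [ 0.57785043 -0.15312346  0.14517341]
top zs [1554.  128.  128.  127.  127.  123.  123.  123.  122.  122.  120.  116.
  108.  108.] [ 0.5779315  -0.15315492  0.14534392]
```

The pin top reads about 125 mm, which matches fully out. I'll move clear, up and away from the pin, and check with an open view.

```bash
python3 -m inch '[[1,[0,0,-0.4],[0,0,0]],[1,[0,0,-0.9],[0,0,0]],[1,[0.4,0,-0.9],[0,0,0]],[1,[0.9,0,-0.9],[0,0,0]]]' | sed -n 1,2p
python3 -m inch '[[1,[0.5,-0.2,0],[0,0,0]],[1,[1,-0.4,0],[0,0,0]]]' | sed -n 1,2p
python3 -m inch '[[1,[0.5,-0.2,0],[0,0,0]],[1,[1,-0.4,0],[0,0,0]]]' | sed -n 1,2p
python3 -m inch '[[1,[0.5,-0.2,0],[0,0,0]],[1,[1,-0.4,0],[0,0,0]],[1,[1,-0.4,0],[0,0,0]],[1,[1,-0.4,0],[0,0,0]]]'
python3 - <<'E'
from h import *
o=[]
for n,(u0,u1,v0,v1) in(("top",(325,405,125,220)),("scene",(200,305,145,245))):
    p,d=snapshot(n); cv2.imwrite(f"pics/{n}3f.png",p); o.append(cv2.resize(p[v0:v1,u0:u1],(400,400),interpolation=cv2.INTER_CUBIC))
    W=cloud(n,d); dd=np.hypot(W[...,0]-.578,W[...,1]+.152);e=np.hypot(W[...,0]-.577,W[...,1]+.237)
    for nm,q,r in(("head",dd,.014),("pin",e,.006)):
        a=W[(q<r)&(d>0)&(W[...,2]>.088)]; print(n,nm,len(a),np.median(a,0),np.percentile(a[:,2],[25,75,95]))
    z=np.load(n+"0.npz"); df=np.abs(z['p'].astype(int)-p).max(2); 
    print(n,[proj(n,[[.577,-.237,h]])[0].round(1) for h in(.086,.126)])
cv2.imwrite("pics/b3.png",np.hstack(o))
E
```

```text
t: 12.1
tcp_pos: [0.5795, -0.0646, 0.238]
t: 12.3
tcp_pos: [0.5399, 0.031, 0.2359]
t: 12.5
tcp_pos: [0.5018, 0.1238, 0.2359]
t: 12.9
tcp_pos: [0.4616, 0.2233, 0.2359]
tool_rot: [0.704, 0.71, -0.0, 0.0]
force: [0.7, -0.7, -0.5]
finger_gap: 0.001
top head 74 [ 0.57779451 -0.15195941  0.13376904] [0.13166464 0.1356284  0.13869677]
top pin 18 [ 0.5762854  -0.23541825  0.11928946] [0.10326456 0.12697985 0.12928025]
top [array([382.1, 168.2]), array([383.6, 164.9])]
scene head 153 [ 0.5795038  -0.14870652  0.13530423] [0.09190901 0.13740996 0.13902086]
scene pin 43 [ 0.57946083 -0.23470728  0.11272386] [0.10023804 0.12551639 0.12765155]
scene [array([245.5, 173.5]), array([243.2, 164.1])]
```

View pics/b3.png

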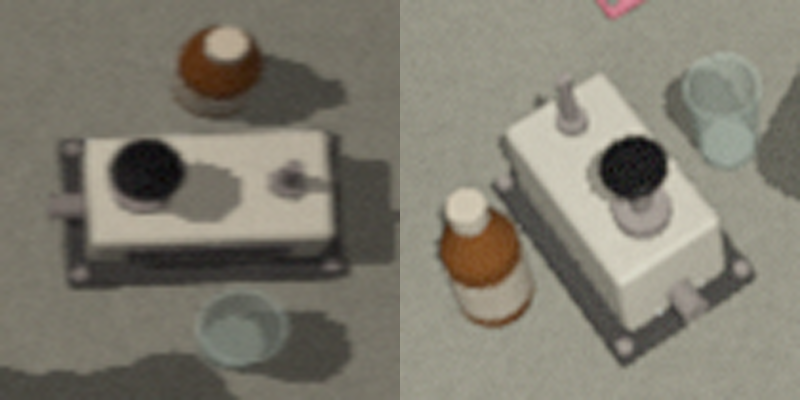

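View pics/scene3f.png

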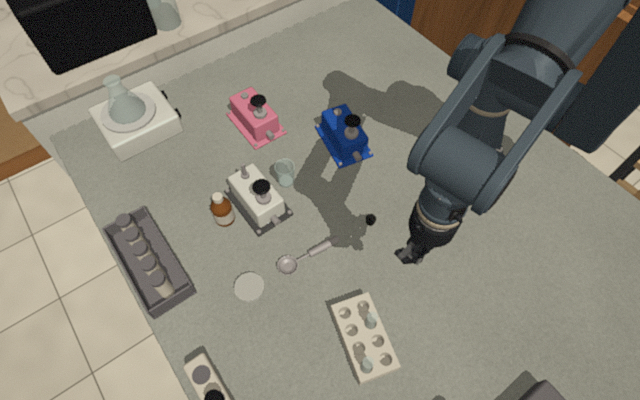

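The final view shows the pin standing tall: its tip is at (243,165) in the scene view, where a 126 mm height projects to (243,164). The plunger is up at about 135 mm. The bottle, beaker, spatula, dish, stopper and vials look unmoved. Handing in.

```bash
python3 -c "
from station import *
print(sign_off())"
```

```text
the job is handed in; nothing more can be done
None
```

I pressed the white pump's plunger down to its hard stop four times (TCP at 110 mm, about 20–22 N at the bottom). Each time I let it spring fully back up, until the pin was fully out. I then moved the arm clear and handed in at about 13 s.

**Pin:** its top measured about 93 mm at the start, then 101, 110, 117 and finally 125–127 mm after the four strokes. That matches a start at 8 mm and an end at the full 40 mm.

**Last check:** with the arm away, the plunger read about 134–135 mm, which is up. The neighbouring items looked unmoved in the pictures. The median depth over the pin came out lower, 113–119 mm, because that patch also took in the pin's sides. The pin-top readings and the pin tip's place in the scene view both agree with fully out. No check failed.

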